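# Fit and latch a trailer coupler on the test ball

### The arm

A 6-joint arm with a two-finger parallel gripper is mounted at the origin on the work surface. World frame = base frame: x ahead of the robot, y to its left, z up, the work surface at z = 0. Lengths are in m, angles in rad, forces in N, time in s.
With the tool pointing down it reaches from about 0.35 to 0.875 m from the base axis. Payload 15.5 kg.
Tool frame: the origin (TCP) lies at the very end of the fingers, on their centre line; the grasp point (between the pads) lies 19 mm behind it; z points along the fingers, y is the line along which they close (so a half turn about z gives the same grasp; the last joint's range is limited). The gripper opens to 85 mm and grips with 20 to 120 N. Pads are 22 mm wide; open, the fingers measure 114 mm over their backs; the gripper's body (76 mm by 85 mm) begins 54 mm behind the grasp point. The pads swing forward as they close: fully open they stand 13 mm farther back than shut.
Start: joints at [-0.096, 0.494, 1.345, -0, 1.302, -0.096], TCP at [0.625, 0, 0.231] pointing down, gripper open.
Joint ranges: [-2.91, 2.91], [-0.82, 2.16], [0.22, 2.67], [-1.22, 4.37], [0.12, 2.79], [-3.08, 3.08]. Speed limits (rad/s): [1.89, 1.89, 2.57, 3.01, 3.01, 3.01].

### API

Orientations are given as a 3x3 rotation matrix whose columns are the frame's x, y, z axes.
In Python, from workcell import manip gives the robot as it stands.
- The arm moves only by the shell command python3 jog.py 'ROWS'. ROWS is a JSON list of rows, 1 to 20 of them, each an object with the fields jaw (the finger opening in m), x, y, z (the shift in m), drx, dry, drz (a rotation vector in rad); a field left out counts as zero (the opening has to be given); each row shifts and turns the commanded pose from where the row before left it, along the tool's axes as they then stand; what a row does not reach is not made up. A row lasts 1/12 s, in which the tool goes at most 0.0417 m and 0.125 rad, less where a joint would pass 70% of its speed; a pose out of reach is approached as far as the arm can. The fingers move at their own pace and stop on an object; the grip force is fixed at half the most. Time passes only in rows, so rows that do not move let the fingers close. It prints the time, the measured TCP pose, the force, the opening and the grip force at its end. Input that does not fit is refused with a message, and nothing moves.
- manip.sense(): the state, without advancing time (a new reading comes with each control period).
- manip.camera(name): name is "scene" or "side" or "wrist"; returns the picture (400x640x3 uint8, blue, green, red); there is no depth.
- manip.get_calibration(name): a dict with "fx", "fy", "cx", "cy" (pixels), "R" (3x3) and "t" (3): a world point X has camera coordinates R X + t. Camera axes: x right, y down, z forward; pixel columns grow to the right and rows downward; lengths in m; the calibration is good to about 2 mm. A picture is of the moment at which its call begins: read the wrist's pose just before it. get_calibration takes no time and is no camera call; for the wrist camera it gives the pose at the moment of the call.
- manip.job_done(): hands the job in; it is judged then, once.
The state is a dict: "t": time; "joint_pos": joint angles; "joint_vel": joint speeds; "joint_torque": joint torques, N m; "position": TCP position; "tcp_rot": TCP orientation; "wrist_force": force on the tool from outside, world axes, zero at the start; "wrist_torque": the same for the moment, N m; "gripper_width": finger opening in m; "grasp_force": force on a finger pad.
Only numpy, scipy, OpenCV 4.12 (cv2) and the standard library are available. Lean on these libraries where they do the work, as an engineer would, in place of code of your own. Each camera call takes 0.05 s, during which the arm holds its last target. There are 200 camera calls.

### The job

Try the trailer coupler on the bench test stand: with its latch lever still up, set it over the ball, its tail in the forked rest, and press it gently down until the ball is fully home in the socket. Then press the latch lever down to its stop, and leave the coupler latched, level and tail in the rest. Do not force the coupler or the lever, and leave the other things on the bench alone.

Things in the scene. Friction and masses are not known exactly. Their poses are not given: they have to be found in the camera images.
- coupler: Cast-aluminium trailer coupler, 0.9 kg: a round head (62 mm wide, 63 high), its socket open below, and a 40 wide, 48 high channel tail reaching 150 mm along +x. Origin: middle of the head's mouth, on the flat underside; z up. Grasp the head across y by its flat sides: y = +-31 mm, 28 long in x, z 8 to 44. Mass centre x = 35 mm: grip firmly. The lever rises over the tail only.
- socket (a point): Centre of the ball socket in the coupler's head, 25 mm above the underside. The socket clears the 50 mm ball by 1.5 mm all round; its roof rests on the ball's top when home. Two sprung pads in its sides grip the ball over the last 15 mm, so its weight does not seat it: pressing it on takes about 8 to 18 N, then comes a hard stop. Pressing with over 30 N is forcing it.
- indicator (a joint): Home indicator, in m: a steel plunger through the crown of the head. It hangs down 5 mm into the socket (reads 0) and the ball's top pushes it up; 0.005 when the ball is fully home, and then its 12 mm cap stands 11 mm proud of the crown instead of 6 (crown: 63 mm above the underside).
- lever_pin (a point): The latch lever's hinge pin, along the coupler's y, at x = 44, z = 47 mm in the coupler's frame, between head and tail.
- lever_end (a point): Top of the latch lever's black grip, 8 mm short of its end; 100 mm from the pin along the lever and 15.5 mm above the pin when the lever is down. The lever is 26 mm wide, its grip 30 wide and 40 long.
- latch (a joint): Latch lever, rad: 0 fully up (leaning 0.75 rad above the level tail), grows as its end is pressed down, 0.75 down at its stop, lying along the tail. Starts up, 0 to 0.15. It stays where it is left. Moving it takes about 7 N at the end and 10 N at 70 mm from the pin, up to a hard stop; over 30 N is forcing it. It carries the jaw that closes under the ball.
- stand: Steel bench test stand, base 230 x 110 x 12 mm, fixed. Origin: on the bench under the ball's centre, z up. Its column may be clamped at any height: ball centre 105 to 140 mm above the bench, not measured. The tail rest, a fork 50 mm wide inside, moves with the ball, at x = 125 mm; its floor is 25.7 mm below the ball centre, its prongs 20 mm high.
- grease_tub: White plastic tub, 64 mm across, 44 high. Origin: centre of its underside. Bystander.
- shackle: Steel shackle lying flat, 66 x 54 mm, 12 high. Bystander.
- spanner: Steel spanner lying flat, 200 mm long. Bystander.
- paint_tin: Paint tin, 108 mm across, 130 high. Origin: centre of its underside. Bystander.
- mixing_cup: Empty white mixing cup, 100 mm across, 110 high. Origin: centre of its underside. Bystander.
- hardener: Metal bottle with a black cap, 68 mm across, 150 high. Origin: centre of its underside. Bystander.
- spray_gun: Spray gun with a white cup, lying on its side, about 130 x 220 mm, 75 high. Bystander.

How it is judged:
By the outcome, as a careful person would: the job done as asked, in the order asked, and still so for the second after the job is handed in, with the robot touching nothing.
It also fails if it takes over 72 s, if anything falls off the work surface, if the arm or the gripper's body presses on something with over 40 N, if the wrist force passes 120 N, or if a joint passes its speed limit or range.

## Working session

There is one attempt and no reset: what is moved stays moved. The work goes in short steps, Python scripts to look and compute and a shell command to move; the robot and the scene stay as the last step left them, time stands still between calls to the robot, and variables do not carry over. Pictures are saved under pics/ and viewed, at most 10 in all, crops included, and the job is handed in when it is done.

```bash
ls; mkdir -p pics
cat > h.py <<'E'
import numpy as np, cv2
from workcell import manip
def snap(n,f):
    c=manip.get_calibration(n); im=manip.camera(n); cv2.imwrite('pics/'+f+'.png',im); np.savez('pics/'+f+'.npz',**{k:np.array(c[k]) for k in c}); return im,c
def load(f): 
    return cv2.imread('pics/'+f+'.png'),dict(np.load('pics/'+f+'.npz'))
def ray(c,u,v):
    R=np.array(c['R']);t=np.array(c['t']); d=R.T@np.array([(u-c['cx'])/c['fx'],(v-c['cy'])/c['fy'],1]); return -R.T@t,d/np.linalg.norm(d)
def plane(c,u,v,z):
    o,d=ray(c,u,v); return o+d*(z-o[2])/d[2]
def tri(*obs):
    A=0;b=0
    for c,u,v in obs:
        o,d=ray(c,u,v);P=np.eye(3)-np.outer(d,d);A=A+P;b=b+P@o
    X=np.linalg.solve(A,b); return X,[float(np.linalg.norm((np.eye(3)-np.outer(ray(*q)[1],ray(*q)[1]))@(X-ray(*q)[0]))) for q in obs]
def proj(c,X):
    p=np.array(c['R'])@X+np.array(c['t']); return c['fx']*p[0]/p[2]+c['cx'],c['fy']*p[1]/p[2]+c['cy']
E
python3 - <<'E'
from h import *
for n in ['scene','side','wrist']:
    im,c=snap(n,n+'0'); o,d=ray(c,320,200); print(n,o.round(3),d.round(3),c['fx'])
a=[cv2.imread(f'pics/{n}0.png') for n in ['scene','side','wrist']]
s=manip.sense(); print(s['t'],s['wrist_force'],s['tcp_rot'])
E
```

```text
jog.py
pics
workcell.py
scene [ 0.98  -0.612  1.106] [-0.318  0.473 -0.822] 414.58053796353585
side [ 0.654 -1.33   1.002] [-0.02   0.815 -0.578] 440.1370672821324
wrist [0.625 0.087 0.374] [ 0.004 -0.314 -0.949] 307.4527346451729
0.15 [-0.25478164 -0.23737455 -0.06498424] [[-9.61264038e-06  9.99999565e-01 -9.32253253e-04]
 [ 9.99999996e-01  9.69792021e-06  9.14726325e-05]
 [ 9.14816336e-05 -9.32252370e-04 -9.99999561e-01]]
```

View pics/scene0.png

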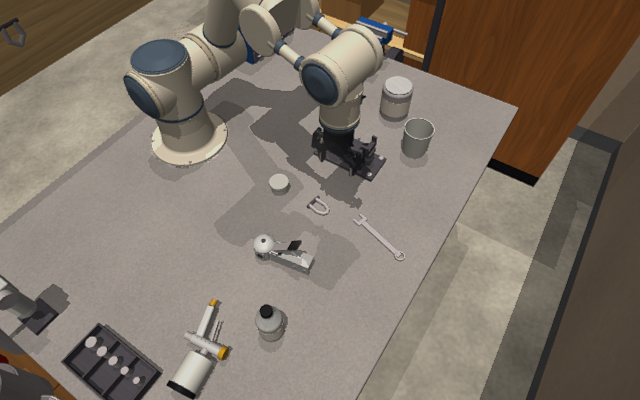

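View pics/side0.png

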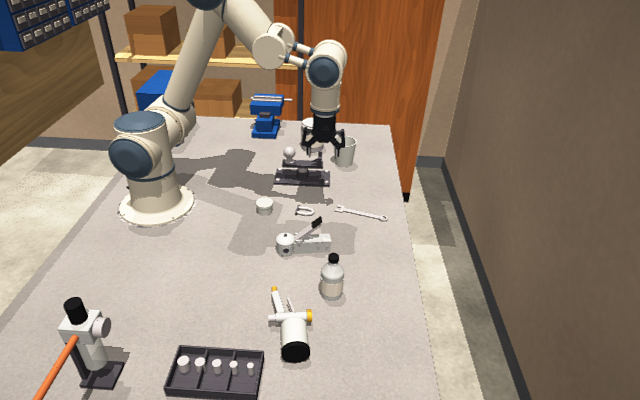

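The scene view shows the coupler's head at (264,244) with its tail to (312,262), and the stand partly hidden by the arm near (350,160). The side view shows the head at (286,242), the tail to (330,242), and the ball at (289,153).

Run:
```python
from h import *
s,cs=load('scene0');d,cd=load('side0')
k=5
A=cv2.resize(s[225:280,245:325],None,fx=k,fy=k,interpolation=2);B=cv2.resize(d[210:265,265:345],None,fx=k,fy=k,interpolation=2)
C=cv2.resize(s[120:185,305:385],None,fx=k,fy=k,interpolation=2)[:300];D=cv2.resize(d[135:195,265:345],None,fx=k,fy=k,interpolation=2)
o=np.vstack([np.hstack([A,B]),np.hstack([C,D])]);print(o.shape);cv2.imwrite('pics/mosaic.png',o)
print(tri((cs,264,244),(cd,286,241)),tri((cs,308,263),(cd,330,243)))
print('ball',plane(cd,289,153,.12), plane(cd,305,185,0.0))
```

```text
(575, 800, 3)
(array([ 0.51854829, -0.22070014,  0.04206655]), [0.0019411173569188107, 0.0019411173569187645]) (array([ 0.66083362, -0.19807823,  0.02847463]), [0.006717605772397798, 0.006717605772397721])
ball [0.48241575 0.23125762 0.12      ] [0.55309952 0.18357866 0.        ]
```

View pics/mosaic.png

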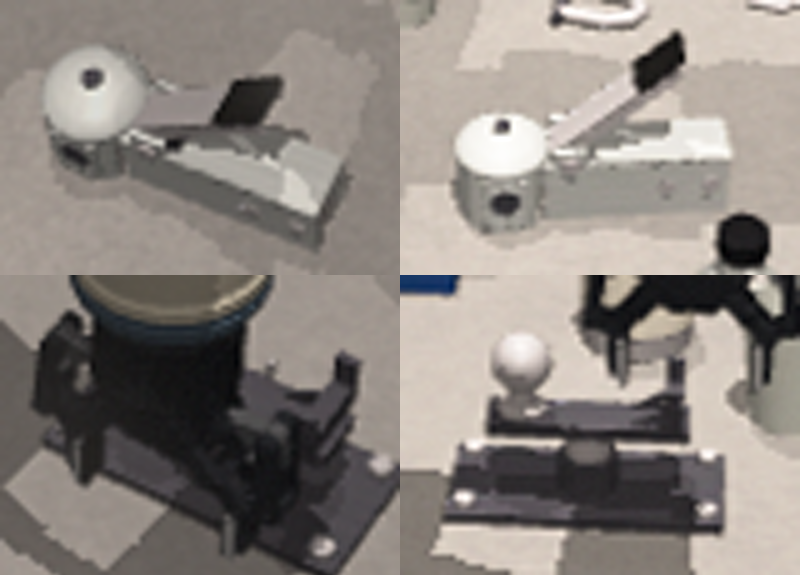

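View pics/wrist0.png

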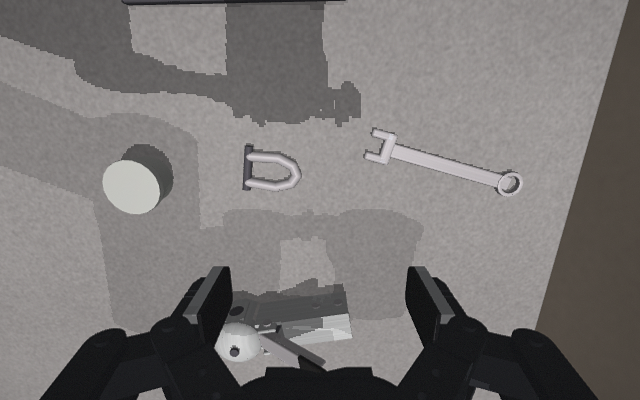

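The mosaic shows the cap on the head at scene (263.4,240.4) and side (285.4,235.4), the tail end's top corners, and the ball at side (289.4,151.6). The wrist view shows the cap at (233,351), the tail's end near (348,287)-(352,340), and the shackle and spanner well clear.

Run:
```python
from h import *
s,cs=load('scene0');d,cd=load('side0');w,cw=load('wrist0')
h,r=tri((cs,263.4,240.4),(cd,285.4,235.4),(cw,233,351));print('cap',h,r)
n,r=tri((cs,307,268),(cd,331.4,241.5));print('near corner',n,r)
f,r=tri((cs,315,257),(cd,331,234));print('far corner',f,r)
e=(n+f)/2; print('yaw',np.arctan2(*(e-h)[1::-1]),np.linalg.norm((e-h)[:2]))
# grip end
g,r=tri((cs,245+262/5,225+88/5),(cd,265+270/5,210+45/5));print('grip',g,r,np.arctan2(*(g-h)[1::-1]))
# stand base bolts/corners
for p in [(465,498),(708,510),(475,447),(708,455)]: print('bolt',plane(cd,265+(p[0]-400)/5,135+(p[1]-275)/5,.014))
for p in [(320,548),(380,463)]: print('bolt scene',plane(cs,305+p[0]/5,120+(p[1]-275)/5,.014))
b=(265+(521-400)/5,135+(358-275)/5)
for z in (.105,.12,.14): print('ball',plane(cd,*b,z))
```

```text
cap [ 0.51685915 -0.2194334   0.06406141] [0.0005667124592009908, 0.001378116699298834, 0.001936769671289689]
near corner [ 0.66890384 -0.21800043  0.0492893 ] [0.00204354441623336, 0.0020435444162334422]
far corner [ 0.66705452 -0.17569965  0.04576581] [0.0014726361660787172, 0.0014726361660788308]
yaw 0.14834209029303663 0.15279814449549564
grip [ 0.62552136 -0.19728612  0.12322876] [0.000690802807152541, 0.000690802807152219] 0.2010636406062782
bolt [0.44029646 0.19175174 0.014     ]
bolt [0.6413946  0.19360401 0.014     ]
bolt [0.4386077  0.27272782 0.014     ]
bolt [0.63828073 0.27999947 0.014     ]
bolt scene [0.63739147 0.19127369 0.014     ]
bolt scene [0.63530781 0.27837189 0.014     ]
ball [0.47906702 0.26966477 0.105     ]
ball [0.48199479 0.24291664 0.12      ]
ball [0.48589848 0.20725247 0.14      ]
```

```bash
python3 jog.py '[{"jaw":0.085,"x":-0.0314,"y":-0.0154},{"jaw":0.085,"x":-0.0314,"y":-0.0154},{"jaw":0.085,"x":-0.0314,"y":-0.0154},{"jaw":0.085,"x":-0.0314,"y":-0.0154},{"jaw":0.085,"x":-0.0314,"y":-0.0154},{"jaw":0.085,"x":-0.0314,"y":-0.0154},{"jaw":0.085,"x":-0.0314,"y":-0.0154}]' && python3 jog.py '[{"jaw":0.085,"drz":-0.12},{"jaw":0.085,"drz":-0.12},{"jaw":0.085,"drz":-0.12},{"jaw":0.085,"drz":-0.12},{"jaw":0.085,"drz":-0.12},{"jaw":0.085,"drz":-0.12},{"jaw":0.085,"drz":-0.12},{"jaw":0.085,"drz":-0.12},{"jaw":0.085,"drz":-0.12},{"jaw":0.085,"drz":-0.12},{"jaw":0.085,"drz":-0.12},{"jaw":0.085,"drz":-0.12},{"jaw":0.085,"drz":-0.12},{"jaw":0.085,"drz":-0.12},{"jaw":0.085,"drz":-0.05},{"jaw":0.085}]'
python3 - <<'E'
from h import *
im,c=snap('wrist','w1');snap('scene','s1');snap('side','d1')
s=manip.sense();R=s['tcp_rot'];print(s['position'],R,s['joint_pos'])
E
```

```text
t: 0.73
position: [0.5161, -0.2211, 0.2312]
tcp_rot: [[-0.0, 1.0, -0.0], [1.0, 0.0, 0.0], [0.0, -0.0, -1.0]]
wrist_force: [1.1, -0.2, 0.0]
gripper_width: 0.085
grasp_force: 0.0
t: 2.07
position: [0.5171, -0.2197, 0.2311]
tcp_rot: [[-0.987, -0.161, -0.0], [-0.161, 0.987, 0.0], [0.0, 0.0, -1.0]]
wrist_force: [0.3, 1.1, -0.1]
gripper_width: 0.085
grasp_force: 0.0
[ 0.51713629 -0.21975399  0.23119027] [[-9.87722349e-01 -1.56219433e-01 -2.25474220e-04]
 [-1.56219461e-01  9.87722363e-01  1.14627919e-04]
 [ 2.04798821e-04  1.48444018e-04 -9.99999968e-01]] [-5.08087789e-01  4.05072324e-01  1.50346584e+00 -1.01179503e-05
  1.23330724e+00 -2.23574270e+00]
```

View pics/w1.png

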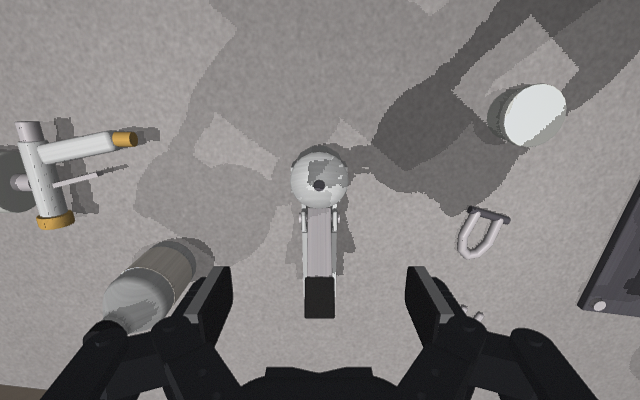

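The wrist view shows the coupler squarely under the tool: head centred at (319,181), cap at (319,186), lever grip centred at (320,298). The stand's corner is visible at right (600,306).

Run:
```python
from h import *
w,c=load('w1');s,cs=load('s1');d,cd=load('d1')
print('cap',plane(c,319,186,.069),'tri',tri((c,319,186),(cs,263.4,240.4),(cd,285.4,235.4)))
g=w[275:322,295:345]; m=(g.max(2)<60); ys,xs=np.nonzero(m); print('grip px',xs.min()+295,xs.max()+295,ys.min()+275,ys.max()+275)
print('grip',[plane(c,u,290,.12) for u in (xs.min()+295,xs.max()+296)])
# lever plate row edges
hsv=cv2.cvtColor(w,cv2.COLOR_BGR2GRAY)
for r in (165,175,185,195,225,240,255): print(r,hsv[r,284:356].tolist())
A=cv2.resize(s[115:190,300:400],None,fx=4,fy=4,interpolation=2);B=cv2.resize(d[130:205,260:360],None,fx=4,fy=4,interpolation=2)
cv2.imwrite('pics/m2.png',np.hstack([A,B]))
```

```text
cap [ 0.51769602 -0.21707986  0.069     ] tri (array([ 0.51813385, -0.21819558,  0.06328066]), [0.001765031688155322, 0.001419748842118832, 0.0005388936728122249])
grip px 305 334 277 317
grip [array([ 0.60908634, -0.21597893,  0.12      ]), array([ 0.60440009, -0.18722672,  0.12      ])]
165 [144, 145, 144, 145, 144, 141, 142, 128, 75, 80, 133, 167, 174, 176, 175, 175, 175, 174, 176, 177, 179, 181, 183, 187, 189, 114, 120, 122, 123, 122, 122, 122, 123, 123, 124, 123, 124, 123, 123, 123, 121, 120, 121, 146, 146, 145, 143, 141, 140, 139, 139, 138, 137, 134, 137, 177, 174, 178, 167, 118, 88, 79, 85, 107, 107, 106, 106, 104, 104, 107, 108, 108]
175 [143, 142, 145, 145, 145, 147, 145, 160, 178, 180, 182, 184, 184, 185, 186, 190, 192, 193, 197, 197, 199, 202, 206, 208, 131, 120, 121, 124, 125, 126, 126, 126, 127, 129, 161, 160, 165, 165, 166, 164, 162, 160, 160, 158, 157, 154, 152, 150, 149, 148, 147, 145, 143, 142, 140, 142, 190, 187, 183, 134, 136, 135, 131, 116, 102, 103, 103, 104, 104, 104, 113, 116]
185 [150, 148, 149, 145, 142, 141, 143, 164, 174, 178, 179, 181, 184, 185, 186, 188, 
[... 1022 characters left out ...]
 160, 159, 140, 140, 138, 138, 139, 135, 140, 144, 145, 137, 137, 166, 187, 189, 192, 189, 132, 169, 169, 172, 170, 167, 167, 168, 166, 166, 163, 166, 166, 165, 167, 166, 167, 168, 160, 166, 170, 170, 165, 157, 120, 138, 140, 141, 141, 122, 104, 108, 109, 110, 107, 108, 109, 108, 106, 108, 109, 107, 109, 109, 107, 109, 123, 168, 163]
255 [159, 155, 135, 138, 143, 146, 143, 142, 141, 138, 138, 138, 140, 143, 142, 142, 143, 138, 145, 186, 188, 190, 187, 151, 167, 171, 172, 169, 166, 167, 166, 167, 167, 163, 167, 166, 164, 165, 166, 167, 169, 162, 166, 171, 170, 166, 166, 131, 137, 139, 140, 140, 116, 105, 103, 104, 105, 106, 105, 109, 166, 160, 160, 164, 161, 160, 163, 163, 162, 161, 163, 164]
```

View pics/m2.png

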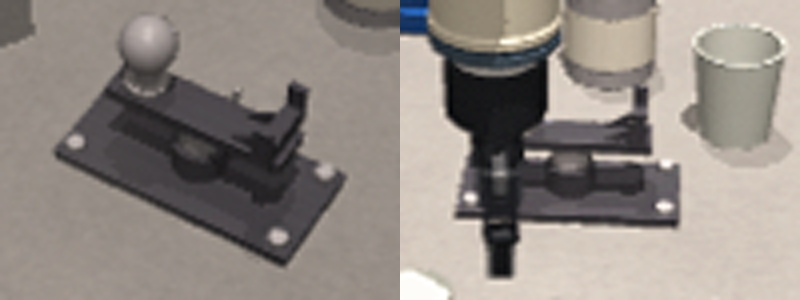

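Scene crop: the ball is at about (337,126) and the fork at right. I'm aligning, descending and closing.

```bash
python3 jog.py '[{"jaw":0.085,"x":-0.001,"y":0.0018,"z":0.02,"drz":-0.015},{"jaw":0.085,"z":0.036},{"jaw":0.085,"z":0.036},{"jaw":0.085,"z":0.036},{"jaw":0.085,"z":0.036},{"jaw":0.085,"z":0.03},{"jaw":0.085,"z":0.016},{"jaw":0.085,"z":0.009},{"jaw":0.085,"z":0.004},{"jaw":0.085}]' && python3 jog.py '[{"jaw":0.055},{"jaw":0.05},{"jaw":0.05},{"jaw":0.05},{"jaw":0.05},{"jaw":0.05}]'
python3 - <<'E'
from h import *
_,cs=load('s1');_,cd=load('side0')
print(tri((cs,337.0,125.7),(cd,288.9,151.9)))
print('cap check',tri((cs,263,240),(cd,285,235)))
# fork prongs tips: scene (299,88),side d0 (678,362)
print('far prong',tri((cs,300+298/4-.4,115+86/4-.4),(cd,265+(677-400)/5-.4,135+(360-275)/5-.4)))
for p in [(76,142),(279,236),(325,171)]: print('bolt',plane(cs,300+p[0]/4-.4,115+p[1]/4-.4,.014))
for p in [(465,498),(708,510),(475,447),(708,455)]: print('bolt side',plane(cd,264.6+(p[0]-400)/5,134.6+(p[1]-275)/5,.014))
E
```

```text
t: 3.05
position: [0.518, -0.2179, 0.0082]
tcp_rot: [[-0.985, -0.173, -0.0], [-0.173, 0.985, 0.0], [0.0, 0.0, -1.0]]
wrist_force: [-0.9, -0.4, 1.0]
gripper_width: 0.0851
grasp_force: 0.0
t: 3.55
position: [0.5188, -0.2185, 0.0099]
tcp_rot: [[-0.985, -0.173, 0.002], [-0.173, 0.985, -0.002], [-0.002, -0.002, -1.0]]
wrist_force: [-1.8, -2.5, 7.2]
gripper_width: 0.0613
grasp_force: 65.1
(array([0.48261438, 0.23125045, 0.12449605]), [0.000787522324486953, 0.000787522324486795])
cap check (array([ 0.51672738, -0.21985271,  0.06577567]), [0.0002468729373304558, 0.0002468729373303656])
far prong (array([0.60665618, 0.26084094, 0.11808517]), [0.0009122224868794012, 0.0009122224868793595])
bolt [0.43626773 0.19043353 0.014     ]
bolt [0.6362752  0.19561194 0.014     ]
bolt [0.63433568 0.27908282 0.014     ]
bolt side [0.43826611 0.19462182 0.014     ]
bolt side [0.63963927 0.19646661 0.014     ]
bolt side [0.43650072 0.27581517 0.014     ]
bolt side [0.63645228 0.28309395 0.014     ]
```

```bash
python3 jog.py '[{"jaw":0.05,"z":-0.006},{"jaw":0.05,"z":-0.015},{"jaw":0.05,"z":-0.03},{"jaw":0.05,"z":-0.036},{"jaw":0.05,"z":-0.036},{"jaw":0.05,"z":-0.036},{"jaw":0.05,"z":-0.036},{"jaw":0.05,"z":-0.036},{"jaw":0.05,"z":-0.036},{"jaw":0.05,"z":-0.02}]' && python3 jog.py '[{"jaw":0.05,"drz":0.0785},{"jaw":0.05,"drz":0.0785},{"jaw":0.05,"y":0.0353},{"jaw":0.05,"y":0.0353},{"jaw":0.05,"y":0.0353},{"jaw":0.05,"y":0.0353},{"jaw":0.05,"y":0.0353},{"jaw":0.05,"y":0.0353},{"jaw":0.05,"y":0.0353},{"jaw":0.05,"y":0.0353},{"jaw":0.05,"y":0.0353},{"jaw":0.05},{"jaw":0.05},{"jaw":0.05}]'
python3 - <<'E'
from h import *
s=manip.sense();print(s['position'],s['tcp_rot'].round(4) if hasattr(s['tcp_rot'],'round') else s['tcp_rot'],s['wrist_force'],s['wrist_torque'])
a,_=snap('wrist','w2');b,_=snap('scene','s2');d,_=snap('side','d2')
o=np.zeros((600,800,3),np.uint8);o[:400,:640]=a
o[400:,:400]=cv2.resize(b[90:190,240:440],None,fx=2,fy=2);o[400:,400:]=cv2.resize(d[90:190,220:420],None,fx=2,fy=2)
cv2.imwrite('pics/m3.png',o)
E
```

```text
t: 4.38
position: [0.518, -0.2179, 0.3]
tcp_rot: [[-0.985, -0.173, 0.004], [-0.173, 0.985, -0.002], [-0.003, -0.003, -1.0]]
wrist_force: [2.4, -0.6, -8.0]
gripper_width: 0.0615
grasp_force: 69.4
t: 5.55
position: [0.5117, 0.0998, 0.2955]
tcp_rot: [[-1.0, -0.018, -0.001], [-0.018, 1.0, -0.0], [0.001, -0.0, -1.0]]
wrist_force: [-0.5, -0.4, -8.3]
gripper_width: 0.0613
grasp_force: 70.6
[0.51174518 0.09977178 0.2954825 ] [[-9.998e-01 -1.790e-02 -5.000e-04]
 [-1.790e-02  9.998e-01 -3.000e-04]
 [ 5.000e-04 -3.000e-04 -1.000e+00]] [-0.53531198 -0.44482953 -8.32311135] [0.03632943 0.29412844 0.00746212]
```

View pics/m3.png

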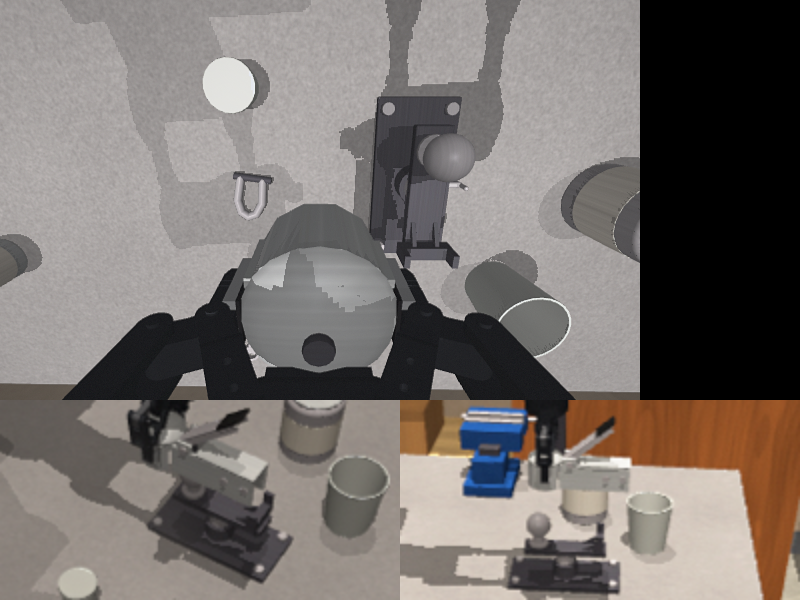

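Wrist view: ball at about (449,158), base bolts at (389,109) and (453,109), i.e. parallel to the tool, fork at (405–458,262), cap of the held coupler at (319,350). The coupler hangs nearly level in the side view.

```bash
cat > ball.py <<'E'
from h import *
def circ(im,u,v,r0,r1,half=np.pi):
    g=cv2.GaussianBlur(cv2.cvtColor(im,cv2.COLOR_BGR2GRAY).astype(np.float32),(3,3),0); 
    P=[]
    for a in np.linspace(-np.pi,np.pi,90,endpoint=False):
        rr=np.arange(r0,r1,.25); x=(u+rr*np.cos(a)).astype(np.float32);y=(v+rr*np.sin(a)).astype(np.float32)
        p=cv2.remap(g,x[None],y[None],1)[0]; dd=np.abs(np.gradient(p)); i=dd.argmax()
        if dd[i]>2.0: P.append((x[i],y[i]))
    P=np.array(P)
    for _ in range(6):
        s=np.linalg.lstsq(np.c_[2*P,np.ones(len(P))],(P**2).sum(1),rcond=None)[0]; R=np.sqrt(s[2]+s[:2]@s[:2])
        e=np.abs(np.hypot(*(P-s[:2]).T)-R); 
        if e.max()<.7: break
        P=P[e<max(.7,np.percentile(e,85))]
    return s[0],s[1],R,len(P)
E
python3 - <<'E'
from ball import *
w,c=load('w2');s1,cs=load('s1');d0,cd=load('side0');d2,c2=load('d2')
bw=circ(w,449,158,20,32);bs=circ(s1,337,126,5,11);bd=circ(d0,289,152,4,9);bd2=circ(d2,220+538/4+.0-134.5+69,90+(524-400)/2,4,9)
print(bw,bs,bd,bd2)
print('3',tri((c,*bw[:2]),(cs,*bs[:2]),(cd,*bd[:2])));print('sd',tri((cs,*bs[:2]),(cd,*bd[:2])))
o,dd=ray(c,*bw[:2]); print('from radius', o+dd*(0.025/np.sin(np.arctan(bw[2]/307.45))))
for z in (.12,.125,.13): print(plane(c,*bw[:2],z))
cap=circ(w,319,350,12,22);print('cap',cap,plane(c,*cap[:2],.2955+.059))
for u,v in [(389,109),(453,109)]:
    b=circ(w,u,v,3,10);print('bolt',b,plane(c,b[0],b[1],.014))
g=cv2.cvtColor(d2,cv2.COLOR_BGR2GRAY)
for x in (288,291,294,306,312,318,324,330,333): print(x,g[108:142,x].tolist())
T=np.array([.5117,.0998,.2856]);
for p in [(0,-.031,0),(.03,-.02,0),(.15,-.02,0),(.15,-.02,.048),(.06,-.02,.048)]: print(p,proj(c2,T+np.array(p)))
E
```

```text
(np.float64(448.02276430676847), np.float64(157.92373749406602), np.float64(25.177918516399377), 27) (np.float64(336.7421129012421), np.float64(127.7201552286802), np.float64(8.136889109232941), 48) (np.float64(288.8257082897), np.float64(152.34842741662607), np.float64(5.9486357772557605), 59) (np.float64(288.703673311252), np.float64(151.96519242043445), np.float64(6.221380358550921), 68)
3 (array([0.48258153, 0.23373784, 0.11886852]), [0.0029902330508616466, 0.0050088045221471445, 0.002679681238981822])
sd (array([0.4846034 , 0.22447292, 0.12466473]), [0.0028994477268389504, 0.002899447726838873])
from radius [0.47601935 0.21874628 0.16126381]
[0.4833468  0.23640105 0.12      ]
[0.48245893 0.23426179 0.125     ]
[0.48157105 0.23212254 0.13      ]
cap (np.float64(318.4034208394165), np.float64(349.6665415708066), np.float64(17.010417499702278), 75) [0.50957517 0.10140361 0.3545    ]
bolt (np.float64(388.32248982160706), np.float64(108.3110141207917), np.float64(6.241305835298078), 90) [0.43792109 0.19259644 0.014     ]
bolt (np.float64(452.606175155564), np.float64(108.237030493586
[... 1259 characters left out ...]
77, 144, 255, 247, 246, 248, 247, 153, 156, 148, 153, 159, 138, 136, 136, 129, 119, 131, 160, 196, 202, 203, 204, 202, 200]
333 [88, 86, 87, 86, 87, 88, 85, 87, 85, 82, 123, 238, 250, 248, 250, 245, 117, 160, 149, 148, 148, 147, 147, 144, 153, 152, 146, 152, 182, 202, 208, 227, 238, 213]
(0, -0.031, 0) (np.float64(292.07693466265704), np.float64(134.94118335261348))
(0.03, -0.02, 0) (np.float64(300.7665227468595), np.float64(133.9582335578098))
(0.15, -0.02, 0) (np.float64(334.41209895913033), np.float64(135.6498472478308))
(0.15, -0.02, 0.048) (np.float64(335.13734434788614), np.float64(123.30302974990833))
(0.06, -0.02, 0.048) (np.float64(309.4340990894831), np.float64(122.03884014371994))
```

```bash
python3 jog.py '[{"jaw":0.05,"y":0.033},{"jaw":0.05,"y":0.033},{"jaw":0.05,"y":0.033},{"jaw":0.05,"y":0.033},{"jaw":0.05},{"jaw":0.05},{"jaw":0.05}]'
python3 - <<'E'
from ball import *
s=manip.sense();print(s['position'],np.round(s['tcp_rot'],4))
a,_=snap('wrist','w3');d,_=snap('side','d3');b,_=snap('scene','s3')
w2,_=load('w2')
o=np.zeros((600,800,3),np.uint8)
o[:300,:400]=cv2.resize(a[90:210,240:400],None,fx=2.5,fy=2.5,interpolation=2)
o[:300,400:]=cv2.resize(w2[90:210,360:520],None,fx=2.5,fy=2.5,interpolation=2)
o[300:,:400]=cv2.resize(d[75:195,260:420],None,fx=2.5,fy=2.5,interpolation=2)
o[300:,400:]=cv2.resize(a[280:400,240:400],None,fx=2.5,fy=2.5,interpolation=2)
cv2.imwrite('pics/m4.png',o)
E
```

```text
t: 6.28
position: [0.5102, 0.231, 0.2951]
tcp_rot: [[-1.0, -0.017, -0.0], [-0.017, 1.0, -0.0], [0.0, -0.0, -1.0]]
wrist_force: [-1.2, 0.1, -8.1]
gripper_width: 0.0614
grasp_force: 71.5
[0.51020274 0.23096677 0.29511675] [[-9.999e-01 -1.670e-02 -5.000e-04]
 [-1.670e-02  9.999e-01 -5.000e-04]
 [ 5.000e-04 -5.000e-04 -1.000e+00]]
```

View pics/m4.png

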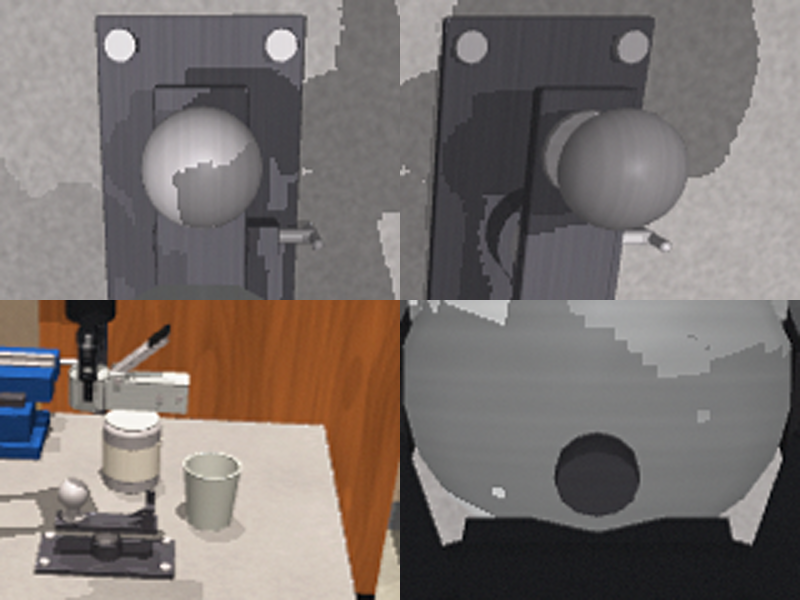

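Wrist crops: ball now at (320.4,156.7), and (448.7,157.1) in the previous view; cap at (318.5,349.7); bolts centred about u=320. In the side view the head's left edge is at u≈288 and the tail end at u≈335.

Run:
```python
from ball import *
w2,c2=load('w2');w3,c3=load('w3');d3,cd=load('d3');s3,cs=load('s3')
X,r=tri((c3,320.4,156.7),(c2,448.7,157.1));print('ball w2w3',X,r)
print('ball at z',[plane(c3,320.4,156.7,z).round(4) for z in (.12,.125,.13)])
print('cap',plane(c3,318.45,349.7,.2951+.059),'cx',c3['cx'])
for q in (c2,c3): o,d=ray(q,320,200);print('cam',o,d)
for u,v in [(240+120/2.5-.3,107.7),(240+282/2.5-.3,107.7)]: print('bolt',plane(c3,u,v,.014))
bd=(260+74.5/2.5-.3, 75+(493-300)/2.5-.3); print('ball side x',plane(cd,*bd,.125),'y=.232:',(lambda o,d:o+d*(.232-o[1])/d[1])(*ray(cd,*bd)))
def py(u,v,y): o,d=ray(cd,u,v);return o+d*(y-o[1])/d[1]
g=cv2.cvtColor(d3,cv2.COLOR_BGR2GRAY)
for r in (108,110,112,114,116): print(r,g[r,282:310].tolist(),g[r,328:342].tolist())
print('px/mm at head',py(288,110,.231),py(289,110,.231),py(335.3,112,.211))
```

```text
ball w2w3 [0.48158502 0.23430381 0.12625434] [0.0002033042768874465, 0.00020330427688752386]
ball at z [array([0.4829, 0.2344, 0.12  ]), array([0.482 , 0.2343, 0.125 ]), array([0.4811, 0.2343, 0.13  ])]
cap [0.50810016 0.23265378 0.3541    ] cx 318.4202055324157
cam [0.42666616 0.09983478 0.43919118] [ 0.31346052  0.01144093 -0.94953231]
cam [0.42510611 0.2311858  0.43884108] [ 0.31358901  0.01090357 -0.94949621]
bolt [0.43802584 0.1910756  0.014     ]
bolt [0.43656239 0.27649536 0.014     ]
ball side x [0.4844438  0.23165274 0.125     ] y=.232: [0.48440606 0.232      0.12480497]
108 [89, 105, 99, 97, 101, 101, 103, 130, 124, 120, 119, 61, 18, 23, 18, 93, 123, 142, 145, 126, 140, 150, 149, 130, 129, 133, 142, 146] [186, 199, 224, 230, 229, 230, 249, 192, 103, 94, 99, 98, 90, 90]
110 [91, 104, 99, 98, 99, 105, 102, 128, 137, 123, 117, 57, 18, 20, 13, 91, 110, 135, 145, 106, 130, 149, 147, 124, 114, 114, 136, 145] [148, 148, 148, 150, 151, 152, 152, 115, 92, 98, 101, 96, 92, 90]
112 [95, 103, 99, 98, 102, 101, 101, 128, 136, 124, 116, 59, 17, 24, 16, 117, 132, 139, 144, 105, 130, 148, 147, 148, 147, 147, 143, 146] [148, 151, 149, 153, 155, 154, 152, 111, 94, 97, 99, 95, 91, 91]
114 [95, 101, 100, 97, 100, 105, 105, 125, 137, 123, 115, 61, 20, 21, 15, 116, 131, 139, 146, 93, 128, 147, 146, 146, 145, 146, 147, 146] [152, 152, 139, 133, 131, 147, 142, 109, 96, 95, 97, 95, 89, 92]
116 [96, 101, 99, 98, 98, 104, 102, 126, 133, 121, 116, 115, 116, 115, 113, 124, 142, 145, 142, 93, 129, 150, 150, 147, 147, 148, 147, 148] [152, 153, 132, 143, 151, 154, 142, 108, 94, 98, 98, 93, 90, 92]
px/mm at head [0.47974673 0.231      0.30771713] [0.48358869 0.231      0.30791507] [0.66052674 0.211      0.31774406]
```

```bash
python3 jog.py '[{"jaw":0.05,"x":0.0135,"y":0.001},{"jaw":0.05,"x":0.013,"y":0.001},{"jaw":0.05,"z":0.03},{"jaw":0.05,"z":0.03},{"jaw":0.05,"z":0.03},{"jaw":0.05,"z":0.02},{"jaw":0.05,"z":0.01},{"jaw":0.05},{"jaw":0.05}]'
python3 - <<'E'
from ball import *
s=manip.sense();print(s['position'],np.round(s['tcp_rot'],4),s['wrist_force'],s['wrist_torque'])
d,_=snap('side','d4');b,_=snap('scene','s4')
o=np.hstack([cv2.resize(d[115:190,255:355],None,fx=4,fy=4,interpolation=2),cv2.resize(b[85:160,300:400],None,fx=4,fy=4,interpolation=2)])
cv2.imwrite('pics/m5.png',o)
E
```

```text
t: 7.18
position: [0.4842, 0.233, 0.1759]
tcp_rot: [[-1.0, -0.017, 0.0], [-0.017, 1.0, 0.0], [-0.0, 0.0, -1.0]]
wrist_force: [-0.2, -0.6, -7.9]
gripper_width: 0.0613
grasp_force: 71.4
[0.48417238 0.2330311  0.17590943] [[-9.999e-01 -1.650e-02  3.000e-04]
 [-1.650e-02  9.999e-01  1.000e-04]
 [-3.000e-04  1.000e-04 -1.000e+00]] [-0.17330996 -0.57320134 -7.85040249] [0.00720536 0.22365458 0.05249151]
```

View pics/m5.png

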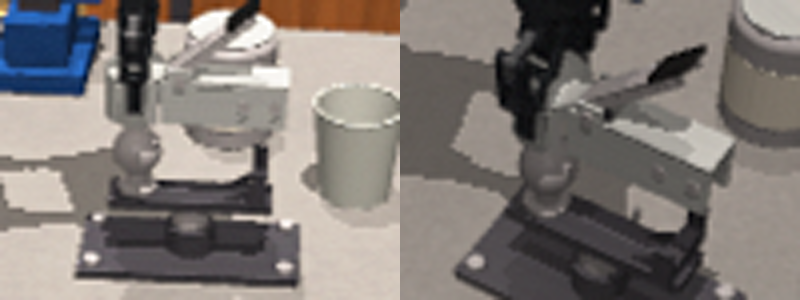

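Side view: the head (left edge u=104 in the crop, finger centred at 136) sits over the ball (centre 137), and the tail is level and over the fork.

```bash
python3 jog.py '[{"jaw":0.05,"z":0.008},{"jaw":0.05,"z":0.008},{"jaw":0.05,"z":0.006},{"jaw":0.05,"z":0.006},{"jaw":0.05}]'; python3 jog.py '[{"jaw":0.05,"z":0.006},{"jaw":0.05,"z":0.006},{"jaw":0.05,"z":0.004},{"jaw":0.05},{"jaw":0.05}]'; python3 -c "
from h import *
print(manip.sense()['wrist_torque'])"
```

```text
t: 7.7
position: [0.4829, 0.2331, 0.1459]
tcp_rot: [[-1.0, -0.017, -0.002], [-0.017, 1.0, -0.001], [0.002, -0.001, -1.0]]
wrist_force: [-1.0, -0.1, -7.7]
gripper_width: 0.0612
grasp_force: 71.4
t: 8.12
position: [0.4835, 0.2333, 0.131]
tcp_rot: [[-1.0, -0.017, -0.0], [-0.017, 1.0, -0.0], [0.0, -0.0, -1.0]]
wrist_force: [0.5, -0.1, -8.4]
gripper_width: 0.0612
grasp_force: 71.4
[-0.04539934  0.27763559  0.02718613]
```

```bash
python3 jog.py '[{"jaw":0.05,"z":0.002},{"jaw":0.05,"z":0.002},{"jaw":0.05}]' | grep -E 'posi|force'; python3 jog.py '[{"jaw":0.05,"z":0.002},{"jaw":0.05,"z":0.001},{"jaw":0.05}]'| grep -E 'posi|force'; python3 jog.py '[{"jaw":0.05,"z":0.001},{"jaw":0.05,"z":0.001},{"jaw":0.05}]'| grep -E 'posi|force'
```

```text
position: [0.4836, 0.2333, 0.1271]
wrist_force: [0.1, 0.1, -8.0]
grasp_force: 71.4
position: [0.4836, 0.2331, 0.1241]
wrist_force: [1.0, -2.8, -7.7]
grasp_force: 71.5
position: [0.4837, 0.2327, 0.1223]
wrist_force: [1.5, -8.8, -7.4]
grasp_force: 71.6
```

```bash
python3 jog.py '[{"jaw":0.05,"y":-0.001},{"jaw":0.05},{"jaw":0.05}]' | grep -E 'posi|force'; python3 jog.py '[{"jaw":0.05,"z":0.001},{"jaw":0.05,"z":0.001},{"jaw":0.05}]'| grep -E 'posi|force'
```

```text
position: [0.4837, 0.2323, 0.1223]
wrist_force: [1.0, -2.0, -7.9]
grasp_force: 71.5
position: [0.4839, 0.2324, 0.1204]
wrist_force: [0.1, -2.7, -2.9]
grasp_force: 72.2
```

```bash
for i in 1; do python3 jog.py '[{"jaw":0.05,"y":-0.0003,"z":0.001},{"jaw":0.05,"z":0.001},{"jaw":0.05}]' | grep -E 'posi|force'; done; python3 jog.py '[{"jaw":0.05,"z":0.001},{"jaw":0.05,"z":0.001},{"jaw":0.05}]'| grep -E 'posi|force';python3 -c "
from h import *
print(manip.sense()['wrist_torque'])"
```

```text
position: [0.4841, 0.2323, 0.1185]
wrist_force: [1.2, -0.7, -1.4]
grasp_force: 72.2
position: [0.4841, 0.2323, 0.1164]
wrist_force: [3.1, 0.0, -2.9]
grasp_force: 72.1
[-0.00902899 -0.21501071 -0.04621299]
```

```bash
python3 jog.py '[{"jaw":0.05,"z":0.001},{"jaw":0.05},{"jaw":0.05}]' | grep -E 'posi|force'; python3 -c "
from h import *
print(manip.sense()['wrist_torque'])"; python3 jog.py '[{"jaw":0.05,"z":0.001},{"jaw":0.05},{"jaw":0.05}]'| grep -E 'posi|force';python3 -c "
from h import *
print(manip.sense()['wrist_torque'])
d,c=snap('side','d5')
g=cv2.cvtColor(d,cv2.COLOR_BGR2GRAY)
for x in (300,306,312,316,318,320,322,324): print(x,g[140:176,x].tolist())
T=np.array(manip.sense()['position'])-[0,0,.0099]
for p in [(0,-.031,0),(.05,-.02,0),(.10,-.02,0),(.15,-.02,0),(.15,-.02,.048),(.06,-.02,.048)]: print(p,proj(c,T+np.array(p)))
"
```

```text
position: [0.484, 0.2322, 0.1152]
wrist_force: [4.3, 0.1, -3.6]
grasp_force: 72.0
[ 0.03425953 -0.47227781 -0.0449931 ]
position: [0.4839, 0.2321, 0.1141]
wrist_force: [5.8, 0.5, -4.6]
grasp_force: 72.0
[ 0.11676979 -0.54841349 -0.00580924]
300 [188, 183, 169, 179, 179, 139, 170, 179, 149, 157, 130, 116, 119, 138, 148, 149, 147, 150, 150, 144, 85, 39, 43, 51, 92, 90, 49, 53, 89, 107, 109, 122, 106, 75, 46, 48]
306 [177, 122, 134, 138, 166, 162, 120, 154, 238, 205, 114, 147, 146, 147, 147, 150, 150, 149, 148, 144, 111, 38, 43, 41, 58, 98, 43, 50, 70, 95, 91, 74, 53, 54, 48, 49]
312 [183, 187, 185, 185, 183, 170, 157, 151, 237, 231, 172, 137, 146, 151, 149, 151, 151, 150, 151, 149, 110, 37, 44, 46, 67, 72, 49, 52, 122, 209, 73, 54, 57, 57, 59, 58]
316 [185, 185, 184, 184, 182, 170, 159, 177, 234, 230, 187, 154, 147, 153, 166, 142, 130, 145, 146, 151, 118, 36, 41, 41, 47, 59, 54, 46, 98, 213, 122, 51, 57, 59, 59, 56]
318 [181, 182, 181, 179, 184, 219, 250, 246, 230, 229, 189, 149, 148, 149, 148, 151, 153, 149, 103, 57, 65, 47, 49, 52, 51, 51, 51, 36, 91, 214, 145, 49, 56, 60, 58, 57]
32
[... 311 characters left out ...]
9, 171, 47, 61, 94, 88, 68]
324 [187, 189, 188, 190, 190, 206, 250, 246, 247, 247, 233, 153, 119, 148, 150, 153, 144, 143, 145, 149, 158, 200, 210, 208, 208, 207, 208, 209, 207, 200, 157, 96, 77, 102, 102, 101]
(0, -0.031, 0) (np.float64(288.58195132685483), np.float64(160.10674566278496))
(0.05, -0.02, 0) (np.float64(301.17112015477943), np.float64(159.388894202177))
(0.1, -0.02, 0) (np.float64(313.4970045127239), np.float64(160.03634628724132))
(0.15, -0.02, 0) (np.float64(325.8498283216275), np.float64(160.6852134434833))
(0.15, -0.02, 0.048) (np.float64(326.35288783090914), np.float64(150.2327620228868))
(0.06, -0.02, 0.048) (np.float64(303.7894497618484), np.float64(149.06844634853647))
```

```bash
python3 jog.py '[{"jaw":0.05,"x":-0.0008},{"jaw":0.05},{"jaw":0.05}]' | grep -E 'posi|force'; python3 jog.py '[{"jaw":0.05,"z":0.001},{"jaw":0.05},{"jaw":0.05}]'| grep -E 'posi|force'; python3 jog.py '[{"jaw":0.05,"z":0.001},{"jaw":0.05},{"jaw":0.05}]'| grep -E 'posi|force'
```

```text
position: [0.4839, 0.232, 0.1141]
wrist_force: [-0.6, 0.5, -2.2]
grasp_force: 72.3
position: [0.4841, 0.232, 0.113]
wrist_force: [-1.4, 1.5, -3.8]
grasp_force: 71.9
position: [0.4843, 0.232, 0.1121]
wrist_force: [-0.8, 1.4, -4.3]
grasp_force: 72.1
```

```bash
python3 jog.py '[{"jaw":0.05,"z":0.001},{"jaw":0.05},{"jaw":0.05}]' | grep -E 'posi|force'; python3 jog.py '[{"jaw":0.05,"z":0.0007},{"jaw":0.05},{"jaw":0.05}]'| grep -E 'posi|force'; python3 -c "
from h import *
print(manip.sense()['wrist_torque'])"
```

```text
position: [0.4845, 0.232, 0.1111]
wrist_force: [-0.5, 1.8, -3.0]
grasp_force: 72.1
position: [0.4845, 0.2321, 0.1105]
wrist_force: [-0.4, 1.1, -1.1]
grasp_force: 72.4
[0.11035272 0.29047244 0.06042953]
```

```bash
python3 jog.py '[{"jaw":0.05,"z":0.0007},{"jaw":0.05},{"jaw":0.05}]' | grep -E 'posi|force'; python3 jog.py '[{"jaw":0.05,"z":0.0005},{"jaw":0.05},{"jaw":0.05}]'| grep -E 'posi|force'; python3 -c "
from h import *
print(manip.sense()['wrist_torque'])
w,c=snap('wrist','w6')
from ball import circ
print(circ(w,319,350,12,24),manip.sense()['position'])
g=cv2.cvtColor(w,cv2.COLOR_BGR2GRAY)
print(g[325:385,319].tolist());print(g[350,295:345].tolist())"
```

```text
position: [0.4846, 0.2321, 0.1098]
wrist_force: [1.5, 1.8, -1.4]
grasp_force: 72.2
position: [0.4846, 0.232, 0.1094]
wrist_force: [1.6, 0.3, 0.2]
grasp_force: 72.4
[ 0.0797714   0.11427473 -0.04431427]
(np.float64(318.0816679378649), np.float64(352.78172007704933), np.float64(19.804849356993984), 32) [0.48461427 0.23205451 0.1093998 ]
[131, 132, 132, 133, 133, 131, 130, 122, 88, 81, 83, 84, 83, 83, 84, 83, 85, 56, 38, 39, 42, 44, 43, 44, 45, 47, 55, 55, 55, 55, 57, 55, 56, 56, 56, 55, 55, 54, 55, 55, 56, 55, 57, 54, 54, 54, 58, 45, 28, 27, 26, 26, 24, 28, 28, 28, 27, 27, 24, 28]
[125, 125, 125, 125, 125, 125, 126, 127, 109, 31, 40, 40, 39, 41, 43, 41, 43, 42, 44, 43, 44, 44, 47, 49, 47, 47, 44, 44, 44, 45, 42, 41, 43, 42, 41, 40, 40, 37, 40, 92, 128, 125, 124, 124, 124, 123, 125, 124, 123, 122]
```

```bash
python3 -c "
from h import *
for f in ('w3','w6'):
    w,c=load(f);g=cv2.cvtColor(w,cv2.COLOR_BGR2GRAY);print(f,g[322:380,319].tolist())
    for dz in (.069,.070,.071,.072,.073,.074):
        T=np.array([.51020,.23097,.29512] if f=='w3' else [.48461,.23205,.1094])
        # front(-x) edge of cap top, and x-offset -0.0021
        print(dz,[np.round(proj(c,T+np.array([-.0021+q,0.0,dz-.0099])),1)[1] for q in (-.006,0,.006)])
"
```

```text
w3 [126, 125, 124, 126, 126, 127, 126, 128, 126, 126, 119, 61, 37, 37, 39, 40, 43, 43, 44, 52, 53, 54, 53, 55, 53, 54, 55, 53, 52, 53, 53, 54, 53, 55, 54, 54, 52, 53, 53, 53, 53, 52, 54, 50, 80, 117, 119, 117, 119, 122, 82, 35, 23, 27, 24, 24, 25, 24]
0.069 [np.float64(336.1), np.float64(349.9), np.float64(363.2)]
0.07 [np.float64(338.2), np.float64(352.1), np.float64(365.6)]
0.071 [np.float64(340.4), np.float64(354.4), np.float64(367.9)]
0.072 [np.float64(342.7), np.float64(356.7), np.float64(370.3)]
0.073 [np.float64(344.9), np.float64(359.1), np.float64(372.8)]
0.074 [np.float64(347.3), np.float64(361.5), np.float64(375.3)]
w6 [131, 131, 130, 131, 132, 132, 133, 133, 131, 130, 122, 88, 81, 83, 84, 83, 83, 84, 83, 85, 56, 38, 39, 42, 44, 43, 44, 45, 47, 55, 55, 55, 55, 57, 55, 56, 56, 56, 55, 55, 54, 55, 55, 56, 55, 57, 54, 54, 54, 58, 45, 28, 27, 26, 26, 24, 28, 28]
0.069 [np.float64(336.3), np.float64(350.1), np.float64(363.4)]
0.07 [np.float64(338.4), np.float64(352.4), np.float64(365.8)]
0.071 [np.float64(340.6), np.float64(354.6), np.float64(368.1)]
0.072 [np.float64(342.9), np.float64(357.0), np.float64(370.5)]
0.073 [np.float64(345.2), np.float64(359.3), np.float64(373.0)]
0.074 [np.float64(347.5), np.float64(361.8), np.float64(375.5)]
```

The wrist profile shows the plunger cap risen by about 4.3 mm, so roughly 0.6 mm remains.

```bash
python3 jog.py '[{"jaw":0.05,"z":0.0004},{"jaw":0.05},{"jaw":0.05}]' | grep -E 'posi|force'; python3 jog.py '[{"jaw":0.05,"z":0.0003},{"jaw":0.05},{"jaw":0.05}]'| grep -E 'posi|force'; python3 jog.py '[{"jaw":0.05,"z":0.0003},{"jaw":0.05},{"jaw":0.05}]'| grep -E 'posi|force'; python3 -c "
from h import *
w,c=snap('wrist','w7')
g=cv2.cvtColor(w,cv2.COLOR_BGR2GRAY)
print(g[330:375,319].tolist(),manip.sense()['wrist_torque'])"
```

```text
position: [0.4846, 0.2321, 0.1091]
wrist_force: [0.2, 1.7, 3.0]
grasp_force: 72.8
position: [0.4846, 0.2321, 0.1088]
wrist_force: [-0.1, -0.6, 4.7]
grasp_force: 73.0
position: [0.4846, 0.2321, 0.1085]
wrist_force: [0.0, 0.8, 6.7]
grasp_force: 73.2
[132, 132, 111, 84, 83, 83, 83, 82, 84, 83, 84, 83, 83, 75, 45, 39, 39, 41, 44, 43, 42, 44, 52, 54, 55, 56, 56, 55, 55, 57, 58, 54, 54, 55, 54, 57, 55, 56, 56, 56, 55, 55, 43, 29, 27] [-0.00227923  0.02287395 -0.01866585]
```

```bash
python3 jog.py '[{"jaw":0.05,"z":0.0003},{"jaw":0.05},{"jaw":0.05}]' | grep -E 'posi|force'; python3 jog.py '[{"jaw":0.05,"z":0.0003},{"jaw":0.05},{"jaw":0.05}]'| grep -E 'posi|force'; python3 -c "
from h import *
w,c=snap('wrist','w8')
g=cv2.cvtColor(w,cv2.COLOR_BGR2GRAY)
print(g[330:375,319].tolist(),manip.sense()['wrist_torque'])"
```

```text
position: [0.4846, 0.2321, 0.1085]
wrist_force: [-2.3, -0.4, 12.4]
grasp_force: 73.8
position: [0.4846, 0.2321, 0.1084]
wrist_force: [-2.5, -0.5, 15.3]
grasp_force: 74.2
[131, 131, 111, 85, 82, 84, 82, 83, 83, 81, 83, 81, 84, 86, 56, 38, 41, 41, 42, 43, 42, 43, 48, 53, 55, 56, 57, 56, 55, 57, 58, 54, 55, 55, 56, 55, 54, 57, 54, 55, 55, 56, 45, 31, 27] [-0.10244746  0.38933101  0.00714606]
```

The position has stalled and net force has risen to about 23 N with the cap up 5 mm, so the ball is home. I'm unloading, then releasing.

```bash
python3 jog.py '[{"jaw":0.05,"z":-0.0005},{"jaw":0.05,"z":-0.0005},{"jaw":0.05}]' | grep -E 'posi|force'; python3 jog.py '[{"jaw":0.07},{"jaw":0.085},{"jaw":0.085},{"jaw":0.085},{"jaw":0.085},{"jaw":0.085},{"jaw":0.085}]'
```

```text
position: [0.4846, 0.2321, 0.1086]
wrist_force: [3.5, 1.1, -3.8]
grasp_force: 71.8
t: 14.4
position: [0.4844, 0.232, 0.1088]
tcp_rot: [[-1.0, -0.017, -0.0], [-0.017, 1.0, -0.0], [0.0, 0.0, -1.0]]
wrist_force: [-0.0, 0.9, -0.4]
gripper_width: 0.0853
grasp_force: 0.0
```

```bash
python3 jog.py '[{"jaw":0.085,"z":-0.01},{"jaw":0.085,"z":-0.03},{"jaw":0.085,"z":-0.03},{"jaw":0.085,"z":-0.03},{"jaw":0.085,"z":-0.03},{"jaw":0.085,"z":-0.03},{"jaw":0.085,"z":-0.03},{"jaw":0}]' | grep -E 'posi|force'
python3 - <<'E'
from ball import *
s=manip.sense();print(s['position'])
w,c=snap('wrist','w9');d,cd=snap('side','d9');b,cs=snap('scene','s9')
o=np.zeros((600,800,3),np.uint8)
o[:300,:400]=cv2.resize(d[110:185,260:360],None,fx=4,fy=4,interpolation=2)
o[:300,400:]=cv2.resize(b[85:160,310:410],None,fx=4,fy=4,interpolation=2)
o[300:,:480]=cv2.resize(w[50:350],(480,300))
cv2.imwrite('pics/m6.png',o)
E
```

```text
position: [0.4863, 0.2328, 0.3052]
wrist_force: [0.1, 0.6, 0.6]
grasp_force: 0.0
[0.48632943 0.23275282 0.30522763]
```

View pics/m6.png

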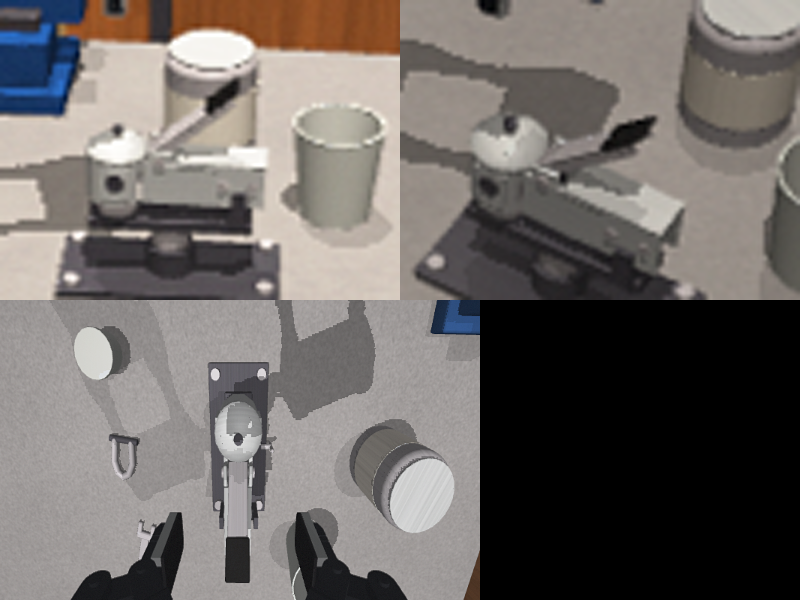

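The coupler sits level on the ball with its plunger up and its tail in the fork. The lever points along the tail and is still up. Next is closing the fingers and moving over the lever.

```bash
python3 jog.py '[{"jaw":0,"x":-0.032},{"jaw":0,"x":-0.032},{"jaw":0,"x":-0.031},{"jaw":0},{"jaw":0},{"jaw":0},{"jaw":0,"z":0.03},{"jaw":0,"z":0.03},{"jaw":0,"z":0.01},{"jaw":0},{"jaw":0}]'
python3 - <<'E'
from h import *
_,cd=load('d9');_,cs=load('s9')
# grip end top-right tip: side (240,84), scene (655,118)
print('grip tip',tri((cd,260+240/4-.4,110+82/4-.4),(cs,310+(655-400)/4-.4,85+118/4-.4)))
E
```

```text
t: 16.13
position: [0.579, 0.2338, 0.2295]
tcp_rot: [[-1.0, -0.018, -0.0], [-0.018, 1.0, -0.0], [0.0, -0.0, -1.0]]
wrist_force: [-0.5, 0.6, 1.1]
gripper_width: -0.0002
grasp_force: 0.0
grip tip (array([0.60179824, 0.24375405, 0.22446534]), [0.0015870466178096623, 0.0015870466178096912])
```

```bash
python3 jog.py '[{"jaw":0,"x":-0.0035,"z":0.006},{"jaw":0,"z":0.003},{"jaw":0}]' | grep -E 'posi|force';python3 jog.py '[{"jaw":0,"z":0.003},{"jaw":0,"z":0.002},{"jaw":0}]' | grep -E 'posi|force'
```

```text
position: [0.5833, 0.2338, 0.2201]
wrist_force: [0.1, -0.3, 1.1]
grasp_force: 0.1
position: [0.5835, 0.2339, 0.2157]
wrist_force: [0.1, 0.7, 5.0]
grasp_force: 2.3
```

Run:
```python
import numpy as np
p=None
for t in (.66,.6,.54,.48,.42,.36,.3,.24,.18,.12,.06,0):
    P=np.array([44+95*np.cos(t)-15.5*np.sin(t)-11,47+95*np.sin(t)+15.5*np.cos(t)])
    print(t,P.round(1),(P+[484,98.6]).round(1),None if p is None else (P-p).round(1));p=P
```

```text
0.66 [ 98.5 117.5] [582.5 216.1] None
0.6 [102.7 113.4] [586.7 212. ] [ 4.1 -4.1]
0.54 [106.5 109.1] [590.5 207.7] [ 3.9 -4.3]
0.48 [110.1 104.6] [594.1 203.2] [ 3.6 -4.5]
0.42 [113.4  99.9] [597.4 198.5] [ 3.3 -4.7]
0.36 [116.4  95. ] [600.4 193.6] [ 3.  -4.9]
0.3 [119.2  89.9] [603.2 188.5] [ 2.7 -5.1]
0.24 [121.6  84.6] [605.6 183.2] [ 2.4 -5.2]
0.18 [123.7  79.3] [607.7 177.9] [ 2.1 -5.4]
0.12 [125.5  73.8] [609.5 172.4] [ 1.8 -5.5]
0.06 [126.9  68.2] [610.9 166.8] [ 1.4 -5.6]
0 [128.   62.5] [612.  161.1] [ 1.1 -5.7]
```

```bash
python3 jog.py '[{"jaw":0,"x":-0.002,"z":0.002},{"jaw":0,"x":-0.002,"z":0.002},{"jaw":0,"x":-0.002,"z":0.002},{"jaw":0,"x":-0.002,"z":0.0023},{"jaw":0}]' | grep -E 'posi|force';python3 jog.py '[{"jaw":0,"x":-0.0018,"z":0.0022},{"jaw":0,"x":-0.0018,"z":0.0023},{"jaw":0,"x":-0.0016,"z":0.0023},{"jaw":0,"x":-0.0017,"z":0.0024},{"jaw":0}]' | grep -E 'posi|force';  python3 -c "
from h import *
print(manip.sense()['wrist_torque'])"
```

```text
position: [0.5917, 0.234, 0.2072]
wrist_force: [0.6, -0.0, 4.7]
grasp_force: 2.3
position: [0.5986, 0.2341, 0.198]
wrist_force: [0.1, -0.4, 5.0]
grasp_force: 2.2
[-0.10318509 -0.14336938  0.03553651]
```

```bash
python3 jog.py '[{"jaw":0,"x":-0.0015,"z":0.0024},{"jaw":0,"x":-0.0015,"z":0.0025},{"jaw":0,"x":-0.0013,"z":0.0025},{"jaw":0,"x":-0.0014,"z":0.0026},{"jaw":0,"x":-0.0012,"z":0.0026},{"jaw":0,"x":-0.0012,"z":0.0026},{"jaw":0}]' | grep -E 'posi|force';python3 jog.py '[{"jaw":0,"x":-0.001,"z":0.0027},{"jaw":0,"x":-0.0011,"z":0.0027},{"jaw":0,"x":-0.0009,"z":0.0027},{"jaw":0,"x":-0.0009,"z":0.0028},{"jaw":0,"x":-0.0007,"z":0.002},{"jaw":0}]' | grep -E 'posi|force'
```

```text
position: [0.6068, 0.2342, 0.1828]
wrist_force: [0.9, -0.7, 4.5]
grasp_force: 2.0
position: [0.6112, 0.2342, 0.1698]
wrist_force: [2.1, -0.9, 4.1]
grasp_force: 1.7
```

```bash
python3 jog.py '[{"jaw":0,"x":-0.0005,"z":0.002},{"jaw":0,"x":-0.0005,"z":0.002},{"jaw":0,"z":0.001},{"jaw":0}]' | grep -E 'posi|force';python3 jog.py '[{"jaw":0,"z":0.001},{"jaw":0,"z":0.001},{"jaw":0}]' | grep -E 'posi|force';python3 jog.py '[{"jaw":0,"z":0.001},{"jaw":0},{"jaw":0}]' | grep -E 'posi|force'
```

```text
position: [0.6123, 0.2342, 0.165]
wrist_force: [1.1, -0.6, 3.0]
grasp_force: 2.0
position: [0.6127, 0.2342, 0.1633]
wrist_force: [2.2, -1.8, 5.7]
grasp_force: 2.7
position: [0.6128, 0.2343, 0.1624]
wrist_force: [2.8, -1.7, 6.2]
grasp_force: 2.8
```

```bash
for i in 1; do python3 jog.py '[{"jaw":0,"z":0.001},{"jaw":0},{"jaw":0}]' | grep -E 'posi|force';python3 jog.py '[{"jaw":0,"z":0.0007},{"jaw":0},{"jaw":0}]' | grep -E 'posi|force';python3 jog.py '[{"jaw":0,"z":0.0005},{"jaw":0},{"jaw":0}]' | grep -E 'posi|force'; done
```

```text
position: [0.613, 0.2343, 0.1615]
wrist_force: [3.6, -1.4, 5.5]
grasp_force: 3.0
position: [0.6131, 0.2343, 0.1609]
wrist_force: [4.5, -1.6, 8.3]
grasp_force: 3.5
position: [0.6131, 0.2343, 0.1605]
wrist_force: [3.5, -1.3, 8.8]
grasp_force: 4.3
```

```bash
for i in 1; do python3 jog.py '[{"jaw":0,"z":0.0005},{"jaw":0},{"jaw":0}]' | grep -E 'posi|force';python3 jog.py '[{"jaw":0,"z":0.0005},{"jaw":0},{"jaw":0}]' | grep -E 'posi|force';python3 jog.py '[{"jaw":0,"z":0.0004},{"jaw":0},{"jaw":0}]' | grep -E 'posi|force'; done
```

```text
position: [0.6132, 0.2343, 0.1604]
wrist_force: [2.2, -3.2, 13.3]
grasp_force: 6.5
position: [0.6132, 0.2343, 0.1603]
wrist_force: [0.6, -1.8, 18.1]
grasp_force: 8.9
position: [0.6133, 0.2343, 0.1602]
wrist_force: [0.2, -2.7, 22.0]
grasp_force: 10.8
```

The lever has hit its hard stop: z is stalled at 0.160, the predicted down height, with 22 N. I'm retreating and checking numerically.

```bash
python3 jog.py '[{"jaw":0,"z":-0.002},{"jaw":0,"z":-0.01},{"jaw":0,"z":-0.03},{"jaw":0,"z":-0.03},{"jaw":0,"z":-0.03},{"jaw":0,"z":-0.03},{"jaw":0,"x":0.033},{"jaw":0,"x":0.033},{"jaw":0,"x":0.033},{"jaw":0,"x":0.028,"z":-0.01},{"jaw":0},{"jaw":0}]' | grep -E '^t|posi|force'
python3 - <<'E'
from h import *
w,c=snap('wrist','w10');d,cd=snap('side','d10')
a=.0167;R=np.array([[np.cos(a),-np.sin(a),0],[np.sin(a),np.cos(a),0],[0,0,1]]);O=np.array([.484,.2322,.0986])
P=lambda q,x,y,z:tuple(np.round(proj(q,O+R@np.array([x,y,z])),1))
exp=[P(cd,x,-.015,.0625) for x in (.112,.152)]+[P(cd,x,-.02,.048) for x in (.06,.15)];print('side exp grip edge',exp)
m=(d.max(2)<60)[120:165,280:345];n,l,st,ce=cv2.connectedComponentsWithStats(m.astype(np.uint8));print([(s[0]+280,s[1]+120,s[2],s[3],s[4]) for s in st[1:] if s[4]>6])
m=(w.max(2)<60)[60:300,240:400];n,l,st,ce=cv2.connectedComponentsWithStats(m.astype(np.uint8))
print('wrist',[(s[0]+240,s[1]+60,s[2],s[3],s[4]) for s in st[1:] if s[4]>30])
print('exp wrist grip',[P(c,x,y,.0625) for x in (.112,.152) for y in (-.015,.015)],'cap5',P(c,0,0,.074),'cap0',P(c,0,0,.069))
g=cv2.cvtColor(d,cv2.COLOR_BGR2GRAY)
for x in (308,314,318,322): print(x,g[138:168,x].tolist())
print('tail',[P(cd,x,-.02,0) for x in (.05,.15)])
E
```

```text
t: 21.88
position: [0.4838, 0.2323, 0.3011]
tcp_rot: [[-1.0, -0.018, 0.002], [-0.018, 1.0, 0.001], [-0.002, 0.001, -1.0]]
wrist_force: [0.9, 0.6, 0.7]
grasp_force: 0.0
side exp grip edge [(np.float64(317.1), np.float64(146.9)), (np.float64(327.1), np.float64(147.4)), (np.float64(303.9), np.float64(150.2)), (np.float64(326.4), np.float64(151.2))]
[(np.int32(318), np.int32(145), np.int32(9), np.int32(4), np.int32(36)), (np.int32(287), np.int32(154), np.int32(3), np.int32(4), np.int32(10)), (np.int32(291), np.int32(159), np.int32(31), np.int32(6), np.int32(96)), (np.int32(283), np.int32(161), np.int32(5), np.int32(4), np.int32(9))]
wrist [(np.int32(301), np.int32(144), np.int32(36), np.int32(5), np.int32(88)), (np.int32(307), np.int32(216), np.int32(24), np.int32(6), np.int32(93)), (np.int32(284), np.int32(255), np.int32(29), np.int32(45), np.int32(622)), (np.int32(315), np.int32(254), np.int32(8), np.int32(46), np.int32(349)), (np.int32(325), np.int32(257), np.int32(29), np.int32(43), np.int32(624))]
exp wrist grip [(np.float64(302.6), np.float64(290.5)), (np.float64(330.3), np.float64(290.5)), (np.float64(303.1), np.float64(320.7)), (np.float64(329.8), np.float64(320.7))] cap5 (np.float64(316.3), np.float64(194.9)) cap0 (np.float64(316.4), np.float64(193.3))
308 [176, 177, 176, 176, 178, 173, 187, 236, 238, 240, 109, 147, 207, 143, 120, 147, 149, 147, 147, 149, 149, 152, 144, 88, 40, 43, 54, 90, 46, 63]
314 [185, 187, 186, 185, 185, 185, 196, 237, 238, 243, 107, 142, 195, 200, 145, 147, 151, 158, 139, 138, 128, 133, 149, 116, 37, 40, 45, 68, 51, 53]
318 [182, 182, 181, 181, 182, 176, 90, 28, 25, 24, 35, 116, 161, 233, 152, 148, 147, 147, 151, 148, 102, 56, 64, 57, 47, 51, 51, 52, 51, 38]
322 [155, 155, 153, 152, 152, 151, 115, 30, 33, 34, 34, 86, 136, 218, 156, 149, 148, 151, 137, 133, 132, 117, 119, 133, 60, 63, 61, 68, 89, 66]
tail [(np.float64(301.3), np.float64(160.5)), (np.float64(325.9), np.float64(161.6))]
```

Run:
```python
from h import *
for f in ('d9','d10'):
    d,_=load(f);g=cv2.cvtColor(d,cv2.COLOR_BGR2GRAY);print(f,[g[136:168,x].tolist() for x in (289,300)])
print(manip.job_done())
```

```text
d9 [[202, 201, 201, 201, 191, 102, 54, 73, 168, 255, 253, 253, 251, 250, 237, 138, 171, 154, 60, 45, 44, 59, 125, 158, 120, 136, 115, 104, 62, 34, 36, 104], [191, 193, 191, 187, 187, 179, 148, 166, 181, 205, 140, 142, 198, 144, 143, 132, 122, 120, 150, 145, 150, 147, 149, 151, 141, 38, 44, 45, 55, 91, 49, 52]]
d10 [[203, 202, 202, 200, 192, 123, 78, 73, 165, 255, 253, 253, 251, 251, 237, 134, 160, 146, 54, 44, 47, 59, 128, 167, 119, 134, 118, 106, 63, 37, 38, 102], [191, 193, 189, 187, 187, 180, 148, 180, 233, 233, 224, 169, 201, 149, 150, 132, 120, 121, 149, 146, 150, 147, 148, 153, 142, 36, 44, 42, 55, 92, 50, 52]]
the job is handed in; nothing more can be done
None
```

Job handed in at about 22 s: the ball is home in the socket (plunger up about 5 mm, about 23 N peak press), the lever is down at its stop (22 N peak), and the coupler is left level with its tail in the rest and the arm clear.

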